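# Make up two pedal kits on the assembly bench

### The job

Make up the two pedal kits: each part goes on its own matching dark outline, lined up with it. The long tray gets the pedal body, the long spindle and the wide bearing; the short tray gets the short spindle and the tall brass sleeve, standing upright. Leave the spare narrow bearing, the hex nut and the paste jar where they are.

Things in the scene. Friction and masses are not known exactly. Their poses are not given: they have to be found in the camera images.
- long_tray: fixed light-grey kit tray 200 (x) x 120 (y) mm, floor 8 mm above the bench, lip 3 mm higher. Origin: centre of underside, z up; x points away from the robot (within 15 deg). Dark flat outlines at y = 0: 44 mm disc at x = -70 mm (wide bearing), 56 (x) x 84 (y) rectangle at x = 0 (pedal body), 18 (x) x 92 (y) bar at x = +66 mm (long spindle)
- short_tray: fixed light-grey kit tray 130 (x) x 110 (y) mm, floor 8 mm above the bench, lip 3 mm higher. Origin: centre of underside, z up; x points away from the robot (within 15 deg). Dark flat outlines at y = 0: 30 mm disc at x = -32 mm (sleeve), 18 (x) x 66 (y) bar at x = +30 mm (short spindle)
- pedal_body: bicycle pedal body lying flat: open grey anodised aluminium frame 56 (x) x 84 (y) x 18 (z) mm with a barrel down the middle along y and 3 mm pins on top. Origin: centre of its underside. Can be gripped across its 56 mm width (along its x) by the two straight outer rails. Either way round is right
- long_spindle: the longer steel pedal spindle, lying on the bench along its y axis, 92 mm long: 12 mm round rod with two 18 mm square collars, 8 mm thick, centred at y = +28 and y = -38 mm, on which it rests. Origin: on the rod's axis at mid-length, 9 mm above what it lies on. Grip the rod at the origin, across it (along its x). Either way round is right
- short_spindle: the shorter steel pedal spindle, lying along its y axis, 66 mm long: 12 mm rod with two 18 mm square collars, 8 mm thick, centred at y = +20 and y = -26 mm, on which it rests. Origin: on the rod's axis at mid-length, 9 mm above what it lies on. Grip the rod midway between the collars (y = -3 mm), across it (along its x). Either way round is right
- wide_bearing: the larger flat ball bearing: steel ring with dark seal, 44 mm across, 20 mm bore, 12 mm high. Origin: centre of its underside, axis z up
- sleeve: brass sleeve standing upright: tube 30 mm outside, 22 mm inside, 40 mm tall. Origin: centre of its underside, z up along the tube
- narrow_bearing: spare, to be left alone: the smaller ball bearing, 26 mm across, 10 mm bore, 12 mm high. Origin: centre of its underside
- hex_nut: spare, to be left alone: steel hexagon nut, 24 mm across flats, 12 mm high. Origin: centre of its underside
- paste_jar: to be left alone: closed white jar with black cap, 44 mm across, 45 mm tall. Origin: centre of its underside
Mind the look-alikes: they are no part of the job. Leave any red look-alike of the short_spindle alone.

How it is judged:
By the outcome, as a careful person would: the job done as asked, in the order asked, and still so for the second after the job is handed in, with the robot touching nothing.
It also fails if it takes over 112 s, if anything falls off the work surface, if the arm or the gripper's body presses on something with over 40 N, if the wrist force passes 120 N, or if a joint passes its speed limit or range.

### The arm

A 6-joint arm with a two-finger parallel gripper is mounted at the origin on the work surface. World frame = base frame: x ahead of the robot, y to its left, z up, the work surface at z = 0. Lengths are in m, angles in rad, forces in N, time in s.
With the tool pointing down it reaches from about 0.425 to 0.95 m from the base axis. Payload 3.5 kg.
Tool frame: the origin (TCP) lies at the centre of the arm's flange, where the gripper is bolted on; the fingertips stand 173 mm ahead of it and the grasp point (between the pads) lies ahead of it (pinch_z is the y of the grasp point in the tool frame, in m); y points along the fingers, x is the direction in which the jaws open and shut, and the axes are right-handed (so a half turn about y gives the same grasp; the last joint's range is limited). The gripper opens to 85 mm and grips with 20 to 120 N. Pads are 22 mm wide; open, the fingers measure 114 mm over their backs; the gripper's body (76 mm by 85 mm) begins 54 mm behind the grasp point. The pads swing forward as they close: fully open they stand 13 mm farther back than shut.
Start: joints at [-1.476, 0.286, 1.577, -0, 1.279, -0.15], TCP at [0.164, -0.655, 0.405] pointing down, gripper open.
Joint ranges: [-2.77, 2.77], [-0.9, 2.22], [0.21, 2.48], [-1.53, 4.67], [0.24, 2.81], [-2.84, 2.84]. Speed limits (rad/s): [2.79, 2.79, 3.14, 3.14, 3.14, 3.14].

### API

Orientations are given as [roll, pitch, yaw] about the fixed x, y, z axes, in that order (R = Rz(yaw) Ry(pitch) Rx(roll)).
In Python, from plant import * gives the robot as it stands.
- The arm moves only by the shell command python3 -m jog 'ROWS' [OPENING] [FORCE]. ROWS is JSON, a list that holds one entry, the list of rows, each a list of 4 numbers: the shift along the world's x, y, z in mm, then the turn about the world's z in degrees. In form: [[[x, y, z, twist], ...]]. A call has 1 to 20 rows; each row shifts and turns the commanded pose from where the row before left it; what a row does not reach is not made up. A row lasts 1/10 s, in which the tool goes at most 50 mm and 8.59 degrees, less where a joint would pass 70% of its speed; a pose out of reach is approached as far as the arm can. A call is refused whole if a number of a shift passes 50 or a number of a turn 8.59, either way. A call with a gripper value outside its range is refused whole. OPENING is the opening, from 0 (shut) to 1 (fully open), set as the call begins (- or left out, the last holds). The fingers move at their own pace and stop on an object; FORCE is the grip in N (left out, the last holds). Time passes only in rows, so rows that do not move let the fingers close. It gives the time, the measured TCP pose, the force and the opening at its end, in the units of the state.
- get_obs(): the state, without advancing time (a new reading comes with each control period).
- snapshot(name): name is "side" or "top" or "wrist"; returns a dict with "img" (384x512x3 uint8, red, green, blue), "depth" (384x512 float32, m along the optical axis (not along the pixel's ray), 0 where there is no reading), "mtx" (3x3 intrinsics, pixels), "distortion" ([k1, k2, p1, p2, k3] as OpenCV has them; the pictures are not rectified), "rvec" (rotation vector, rad) and "tvec" (3), from world to camera coordinates, as OpenCV has them; the wrist camera has in their place "T_tool_cam" (4x4, takes a point from camera to tool coordinates, whose origin is the TCP and whose axes are the tool frame's). Camera axes: x right, y down, z forward; pixel columns grow to the right and rows downward; lengths in m; the calibration is good to about 2 mm. A picture is of the moment at which its call begins: read the wrist's pose just before it.
- close_job(): hands the job in, once; it reports no verdict.
The state is a dict: "time_s": time; "joint_positions": joint angles; "qd": joint speeds; "tau": joint torques, N m; "eef_pos": TCP position; "tool_rot": TCP orientation; "force": force on the tool from outside, world axes, zero at the start; "torque": the same for the moment, N m; "grip_width": finger opening in m.
Only numpy, scipy, OpenCV 4.12 (cv2) and the standard library are available. Lean on these libraries where they do the work, as an engineer would, in place of code of your own. Each camera call takes 0.05 s, during which the arm holds its last target. There are 200 camera calls.

## Working session

There is one attempt and no reset: what is moved stays moved. The work goes in short steps, Python scripts to look and compute and a shell command to move; the robot and the scene stay as the last step left them, time stands still between calls to the robot, and variables do not carry over. Pictures are saved under pics/ and viewed, about 12 in all and at most 16, crops included, and the job is handed in when it is done.

```bash
ls; mkdir -p pics; cat > h.py <<'E'
from plant import *
import numpy as np, cv2
from scipy.spatial.transform import Rotation as R
def T_wc(s,o=None):
    T=np.eye(4)
    if 'rvec' in s:
        r=cv2.Rodrigues(np.array(s['rvec'],float))[0]; T[:3,:3]=r.T; T[:3,3]=-r.T@np.array(s['tvec'],float).ravel(); return T
    T[:3,:3]=R.from_euler('xyz',o['tool_rot']).as_matrix() if len(o['tool_rot'])==3 else None
    T[:3,3]=o['eef_pos']; return T@np.array(s['T_tool_cam'])
def snap(n):
    o=get_obs(); s=snapshot(n); s['T']=T_wc(s,o); s['o']=o; return s
def cloud(s):
    h,w=s['depth'].shape; v,u=np.mgrid[:h,:w]
    p=cv2.undistortPoints(np.stack([u,v],-1).reshape(-1,1,2).astype(np.float64),np.array(s['mtx']),np.array(s['distortion'])).reshape(h,w,2)
    d=s['depth'][...,None]; c=np.concatenate([p*d,d],-1)
    P=c@s['T'][:3,:3].T+s['T'][:3,3]; P[s['depth']==0]=np.nan; return P
def save(s,f): cv2.imwrite('pics/'+f,s['img'][...,::-1])
E
python3 - <<'E'
from h import *
o=get_obs();print(o); import plant; print([k for k in dir(plant) if not k.startswith('_')])
try: print(pinch_z)
except Exception as e: print(e)
for n in ('top','side'):
    s=snap(n); save(s,n+'0.png'); np.savez('/tmp/'+n+'.npz',P=cloud(s),img=s['img']); print(n,s['T'])
E
```

```text
pics
{'time_s': 0.0, 'joint_positions': array([-1.47599916e+00,  2.87220657e-01,  1.57819009e+00, -5.59370082e-06,
        1.27860292e+00, -1.49999683e-01]), 'qd': array([7.64465952e-05, 4.09505722e-04, 1.24092397e-03, 6.76307169e-04,
       1.41498844e-03, 3.88674316e-04]), 'tau': array([ 5.38905188e-04, -4.05980229e+01, -2.92624587e+01, -1.51273404e-06,
        5.96475831e-03,  1.48867446e-06]), 'eef_pos': array([ 0.16359719, -0.65461831,  0.40330292]), 'tool_rot': array([-1.57043983,  0.00239463, -1.32599743]), 'force': array([ 0.49151543, -1.00526789,  0.52768828]), 'torque': array([-0.00873528, -0.00163795,  0.01861929]), 'grip_width': 0.08535514550592282}
['PlanningError', 'close_job', 'get_obs', 'pinch_z', 'snapshot']
0.1547
top [[ 0.07608828 -0.97710932  0.19866543  0.4067653 ]
 [-0.99709362 -0.07533293  0.01136904  0.00326646]
 [ 0.00385725 -0.19895308 -0.98000143  0.84858675]
 [ 0.          0.          0.          1.        ]]
side [[ 0.96346972 -0.14699521  0.22387163  0.3608669 ]
 [-0.26692561 -0.5952083   0.75794314 -0.66528159]
 [ 0.02183624 -0.79001233 -0.61270196  0.60869646]
 [ 0.          0.          0.          1.        ]]
```

View pics/top0.png

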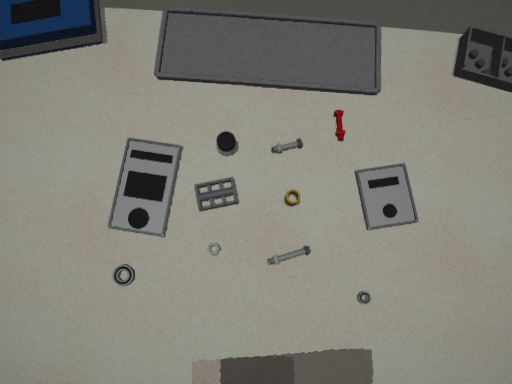

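View pics/side0.png

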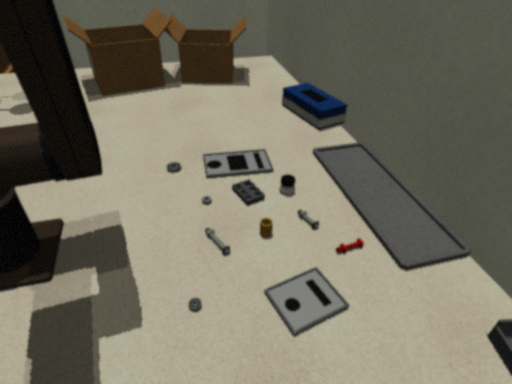

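The top view shows the long tray at (145,187) and the short tray at (386,197). The parts are the body at (217,194), long spindle (289,256), short spindle (287,146), sleeve (292,197) and wide bearing (123,275). To leave alone: red look-alike (339,125), nut (214,249), narrow bearing (364,297) and jar (227,142).

```bash
python3 - <<'E'
from h import *
d=np.load('/tmp/top.npz');P=d['P'];g=cv2.cvtColor(d['img'],cv2.COLOR_RGB2GRAY)
print('bench z',[np.round(np.nanmedian(P[a-5:a+5,b-5:b+5,2]),4) for a,b in((220,250),(300,300),(120,300),(250,420))])
def rep(n,m,P=P):
    q=P[m]; q=q[~np.isnan(q[:,0])]
    r=cv2.minAreaRect((q[:,:2]*1000).astype(np.float32))
    c,e,v=cv2.PCACompute2((q[:,:2]).astype(np.float64),None)
    print(n,len(q),'rect',np.round(r[0],1),np.round(r[1],1),'mean',np.round(q.mean(0)*1000,1),'long axis deg',np.round(np.degrees(np.arctan2(e[0,1],e[0,0])),1))
H=P[...,2]
for n,u,v,w in (('body',217,194,26),('lsp',289,256,28),('ssp',287,146,22),('slv',292,197,13),('wb',123,275,15),('nut',214,249,12),('nb',364,297,12),('jar',227,142,15),('red',339,125,20)):
    m=np.zeros(g.shape,bool); m[v-w:v+w,u-w:u+w]=True
    rep(n,m&(H>0.005))
for n,u,v,w in (('Ltray',145,187,56),('Stray',386,197,40)):
    m=np.zeros(g.shape,bool); m[v-w:v+w,max(0,u-w+(10 if n[0]=='L' else 0)):u+w-10]=True
    rep(n,m&(H>0.005)&(H<.02))
for n,u,v,w,k in (('Ldisc',138,218,13,10),('Lrect',145,186,24,17),('Lbar',151,157,24,10),('Sdisc',390,211,11,10),('Sbar',383,182,18,8)):
    m=np.zeros(g.shape,bool); m[v-k:v+k,u-w:u+w]=True
    rep(n,m&(g<80))
E
```

```text
bench z [np.float64(0.0004), np.float64(0.0009), np.float64(0.0005), np.float64(0.0011)]
body 804 rect [563.9  87.7] [89.4 94.5] mean [561.   88.7  16.9] long axis deg 105.1
lsp 310 rect [450.1 -71.2] [90.3 88.6] mean [447.5 -72.8  15.2] long axis deg 111.7
ssp 207 rect [680.3 -53.5] [21.9 68.4] mean [677.7 -54.8  15.2] long axis deg 108.2
slv 155 rect [563.3 -70.2] [28.4 28.5] mean [563.1 -70.2  31.7] long axis deg -28.1
wb 310 rect [381.6 263.6] [45.9 41.9] mean [380.2 261.6  12.3] long axis deg 82.6
nut 97 rect [451.1  83.3] [26.8 39.8] mean [449.6  83.6  12.7] long axis deg 93.1
nb 121 rect [ 375.1 -228.7] [30.4 23.5] mean [ 372.5 -229.5   11.9] long axis deg 10.1
jar 403 rect [676.4  66.1] [41.  66.3] mean [666.   74.9  38.1] long axis deg -7.2
red 212 rect [ 736.9 -167.3] [68.4 31.7] mean [ 735.9 -165.9   14.8] long axis deg 8.0
Ltray 5270 rect [564.4 244.3] [236.3 191.1] mean [567.  240.5   9.6] long axis deg -4.7
Stray 3083 rect [ 580.6 -260. ] [156.3 147.3] mean [ 586.  -271.9    9.4] long axis deg 10.0
Ldisc 335 rect [500.1 246.8] [40.7 43.6] mean [499.4 246.1   9.8] long axis deg 79.5
Lrect 1001 rect [569.6 247.6] [98.3 56.4] mean [569.  241.4   9.5] long axis deg 83.9
Lbar 332 rect [635.3 241. ] [101.8  21. ] mean [635.  236.8   9.5] long axis deg 85.1
Sdisc 152 rect [ 555.8 -280. ] [28.1 28.8] mean [ 555.5 -279.8    9.7] long axis deg 122.3
Sbar 242 rect [ 616.2 -265.9] [17.8 65.6] mean [ 616.2 -265.7    9.1] long axis deg 102.9
```

```bash
python3 -m jog '[[[20,37,-2,4.5],[20,37,-2,4.5],[20,37,-2,4.5],[20,37,-2,4.5],[20,37,-2,4.5],[20,37,-2,4.5],[20,37,-2,4.5],[20,37,-2,4.5],[20,37,-2,4.5],[20,37,-2,4.5],[20,37,-2,4.5],[20,37,-2,4.5],[20,37,-2,4.5],[20,37,-2,4.5],[20,37,-2,4.5],[20,37,-2,4.5],[20,37,-2,4.5],[20,37,-2,4.5],[20,37,-2,4.5],[20,37,-2,4.5]]]' 1 40
python3 - <<'E'
from h import *
s=snap('wrist'); print(s['T_tool_cam'],s['mtx'],s['o']['eef_pos'],s['o']['tool_rot']); save(s,'w1.png'); np.savez('/tmp/w1.npz',P=cloud(s),img=s['img'])
E
```

```text
time_s: 2.1
eef_pos: [0.564, 0.0869, 0.3641]
tool_rot: [-1.571, 0.001, 0.248]
force: [0.5, -1.5, -0.3]
grip_width: 0.0852
[[ 9.99998888e-01 -3.79395556e-04  1.44239652e-03  1.32779070e-03]
 [-1.49043415e-03 -2.90042412e-01  9.57012632e-01  3.03614766e-02]
 [ 5.52698257e-05 -9.57013718e-01 -2.90042654e-01  7.38872558e-02]
 [ 0.00000000e+00  0.00000000e+00  0.00000000e+00  1.00000000e+00]] [[332.51758955   0.         252.84821139]
 [  0.         332.51758955 190.1193761 ]
 [  0.           0.           1.        ]] [0.56398499 0.086946   0.36414366] [-1.57071231e+00  7.67257737e-04  2.48370087e-01]
```

View pics/w1.png

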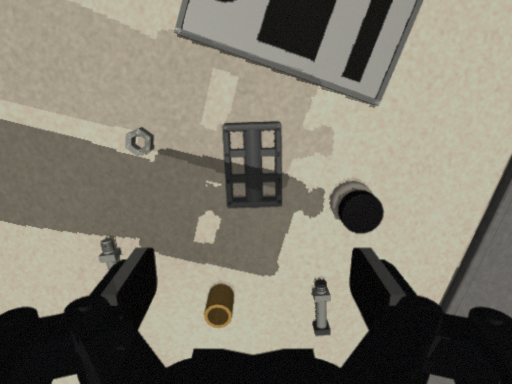

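Wrist view: the body is at about (253,165), nearly aligned with the jaws. The long tray is at the top, and the jar at (360,205) is clear of the fingers.

```bash
cat >> h.py <<'E'
def rep(n,P,m):
    q=P[m]; q=q[~np.isnan(q[:,0])]
    if len(q)<5: print(n,'few'); return
    r=cv2.minAreaRect((q[:,:2]*1000).astype(np.float32))
    c,e,v=cv2.PCACompute2((q[:,:2]).astype(np.float64),None)
    print(n,len(q),'rect',np.round(r[0],1),np.round(r[1],1),round(r[2],1),'mean',np.round(q.mean(0)*1000,1),'axis',np.round(np.degrees(np.arctan2(e[0,1],e[0,0])),1))
def box(P,u0,u1,v0,v1):
    m=np.zeros(P.shape[:2],bool); m[v0:v1,u0:u1]=True; return m
E
python3 - <<'E'
from h import *
d=np.load('/tmp/w1.npz');P=d['P'];H=P[...,2];g=cv2.cvtColor(d['img'],cv2.COLOR_RGB2GRAY)
b=box(P,210,300,105,220)
print('bench',np.nanmedian(H[60:100,20:150]))
rep('body>6',P,b&(H>.006)); rep('body>14',P,b&(H>.014))
rep('ssp',P,box(P,300,335,272,345)&(H>.006)); rep('slv',P,box(P,195,245,275,330)&(H>.034))
t=g<70
rep('Lrect',P,box(P,255,340,0,65)&t);rep('Lbar',P,box(P,340,425,0,85)&t&(H>.005)&(H<.0105))
E
```

```text
bench 0.0002119396569976728
body>6 3633 rect [564.7  88.7] [56.1 84.4] 16.1 mean [564.3  90.3  16.7] axis 106.6
body>14 3122 rect [564.7  88.7] [56.1 84.4] 16.1 mean [564.2  90.7  17.5] axis 106.6
ssp 756 rect [681. -52.] [18.3 67.7] 18.4 mean [680.3 -51.1  14.8] axis 108.4
slv 390 rect [566.9 -69.8] [29.5 28.3] 60.5 mean [566.9 -68.9  38.8] axis 97.4
Lrect 3277 rect [571.6 217. ] [70.1 51.9] 14.8 mean [571.1 222.5   9.1] axis 20.9
Lbar 1565 rect [646.2 228.6] [76.8 38.8] 86.0 mean [636.4 227.5   9.1] axis 84.8
```

```bash
python3 -m jog '[[[0.7,1.7,-40,1.9],[0,0,-45,0],[0,0,-45,0],[0,0,-40,0],[0,0,-15,0],[0,0,-7,0],[0,0,0,0]]]' 1 40; python3 -m jog '[[[0,0,0,0],[0,0,0,0],[0,0,0,0],[0,0,0,0],[0,0,0,0],[0,0,0,0],[0,0,0,0]]]' 0 40
```

```text
time_s: 2.85
eef_pos: [0.5647, 0.0868, 0.173]
tool_rot: [-1.571, -0.0, 0.278]
force: [0.3, 0.5, 0.6]
grip_width: 0.0853
time_s: 3.55
eef_pos: [0.5655, 0.0868, 0.1752]
tool_rot: [-1.572, -0.004, 0.278]
force: [-1.1, -0.1, 6.8]
grip_width: 0.055
```

```bash
python3 -m jog '[[[0,0,10,0],[0,0,30,0],[0,10,40,-3],[0,30,30,-4],[1,40,10,-5],[1,40,0,-5],[1.8,28,0,-2.9],[0,5,0,0],[0,0,0,0],[0,0,0,0]]]'
python3 - <<'E'
from h import *
s=snap('wrist'); print(s['o']['eef_pos'],np.degrees(s['o']['tool_rot'])); save(s,'w2.png'); np.savez('/tmp/w2.npz',P=cloud(s),img=s['img'])
E
```

```text
time_s: 4.55
eef_pos: [0.5679, 0.2391, 0.2924]
tool_rot: [-1.572, 0.001, -0.069]
force: [-0.6, 0.4, -1.5]
grip_width: 0.0549
[0.56787666 0.239101   0.29235861] [-9.00461201e+01  5.36613966e-02 -3.96849406e+00]
```

View pics/w2.png

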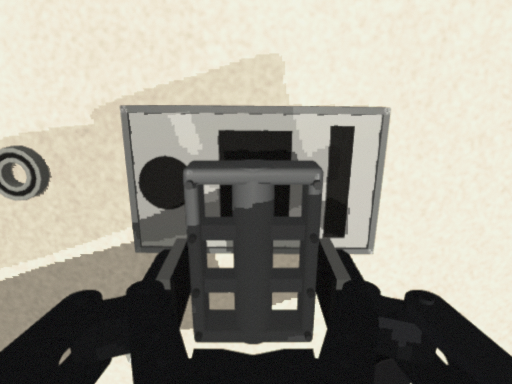

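The body is held squarely, and the tray behind it has the bar at (341,182) and the disc at (163,182) in view. Now I'll measure both.

```bash
python3 - <<'E'
from h import *
d=np.load('/tmp/w2.npz');P=d['P'];H=P[...,2];g=cv2.cvtColor(d['img'],cv2.COLOR_RGB2GRAY)
t=g<60
fl=(H<.012)
rep('bar',P,box(P,325,358,118,242)&t&fl&(H>.006)); rep('disc',P,box(P,136,190,150,214)&t&fl)
rep('rect',P,box(P,212,297,122,160)&t&fl)
rep('tray',P,box(P,110,400,95,260)&(H>.006)&fl)
rep('wb',P,box(P,0,60,140,205)&(H>.006))
hb=box(P,180,330,155,345)&(H>.10)&(H<.16); print(np.nanmin(H[hb]),np.nanpercentile(H[hb],[5,50,95]))
rep('held body top',P,hb)
E
```

```text
bar 2350 rect [636.3 236.8] [91.4 17.7] 85.8 mean [636.6 239.2   9.1] axis 86.0
disc 1927 rect [497.4 247.8] [42.7 35.6] 79.6 mean [498.6 247.8   9. ] axis 83.0
rect 2081 rect [573.3 272.2] [22.  55.6] 86.0 mean [573.  272.3   9.1] axis -4.3
tray 26110 rect [570.8 241.5] [120.9 201.5] 85.6 mean [571.4 254.2   9. ] axis -4.6
wb 1727 rect [387.2 262.5] [43.4 34. ] 73.7 mean [387.4 263.5  11.1] axis 69.3
0.11694543666807652 [0.12375537 0.13450933 0.14220491]
held body top 21227 rect [570.1 241.2] [85.8 66.1] 86.1 mean [569.9 245.1 133.7] axis 86.6
```

```bash
python3 -m jog '[[[1.5,0.4,-30,0],[0,0,-40,0],[0,0,-27,0],[0,0,-5,0],[0,0,0,0],[0,0,0,0]]]'
python3 - <<'E'
from h import *
s=snap('wrist'); print(s['o']['eef_pos'],np.degrees(s['o']['tool_rot'])); P=cloud(s);H=P[...,2]; save(s,'w3.png'); np.savez('/tmp/w3.npz',P=P,img=s['img'])
hb=box(P,150,360,100,384)&(H>.024)&(H<.034)
rep('held',P,hb)
rep('tray',P,box(P,0,512,0,300)&(H>.006)&(H<.012))
E
```

```text
time_s: 5.2
eef_pos: [0.5707, 0.2399, 0.1927]
tool_rot: [-1.57, -0.003, -0.07]
force: [1.0, 0.5, -1.6]
grip_width: 0.0548
[0.57072991 0.23991912 0.19268358] [-89.94559309  -0.18359615  -4.01757096]
held 7582 rect [573.1 245.5] [81.5 80. ] 82.9 mean [572.9 244.4  30.8] axis 86.4
tray 51470 rect [571.5 253.7] [ 96.4 201.4] 85.6 mean [570.4 264.9   9. ] axis -3.9
```

View pics/w3.png

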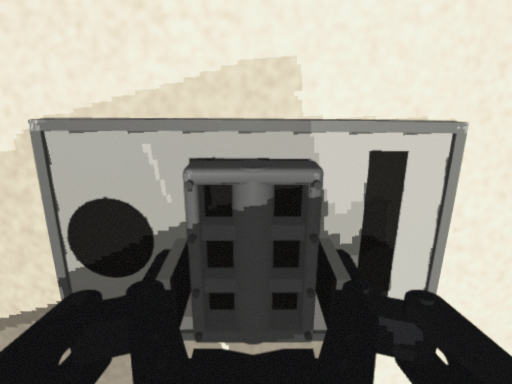

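```bash
python3 - <<'E'
from h import *
d=np.load('/tmp/w3.npz');P=d['P'];H=P[...,2]
a=np.radians(-4.2);c=np.array([.5708,.2415])
Q=(P[...,:2]-c)@np.array([[np.cos(a),-np.sin(a)],[np.sin(a),np.cos(a)]])*1000
m=box(P,170,340,150,215)&(H>.025)&(H<.045)
print('z',np.nanpercentile(H[m],[5,50,95]),'x',np.nanpercentile(Q[m][:,0],[0.3,99.7]),'ymax',np.nanpercentile(Q[m][:,1],[99,99.7]))
m=box(P,0,512,100,300)&(H>.0095)&(H<.0125); 
f=m&(abs(Q[...,0])<110)
print('tray x',np.nanpercentile(Q[f][:,0],[.3,99.7]),'y',np.nanpercentile(Q[f][:,1],99.7))
g=cv2.cvtColor(d['img'],cv2.COLOR_RGB2GRAY)
b=box(P,355,410,145,280)&(g<60)&(H<.0105); print('bar x',np.nanpercentile(Q[b][:,0],[1,99]),'y',np.nanpercentile(Q[b][:,1],99.5))
E
```

```text
z [0.0277763  0.03531638 0.03680853] x [-25.99972625  29.43923685] ymax [43.58766941 43.66027523]
tray x [-100.46197757   99.91197604] y 60.38652391298373
bar x [56.9367312  74.19597844] y 45.33784956584748
```

```bash
python3 -m jog '[[[-2.0,-1.3,0,0],[0,0,-5,0],[0,0,-3.5,0],[0,0,-0.5,0],[0,0,0,0],[0,0,0,0]]]'; python3 -m jog '[[[0,0,0,0],[0,0,0,0],[0,0,0,0],[0,0,2,0],[0,0,15,0],[0,0,40,0],[0,0,50,0],[0,0,0,0]]]' 0.78
python3 - <<'E'
from h import *
s=snap('wrist'); print(s['o']['eef_pos'],np.degrees(s['o']['tool_rot'])); P=cloud(s);H=P[...,2]; save(s,'w4.png'); np.savez('/tmp/w4.npz',P=P,img=s['img'])
rep('body',P,box(P,150,360,50,330)&(H>.02)&(H<.034))
rep('tray',P,box(P,0,512,0,330)&(H>.006)&(H<.0125))
E
```

```text
time_s: 5.85
eef_pos: [0.568, 0.2391, 0.1833]
tool_rot: [-1.571, -0.001, -0.069]
force: [-3.2, -0.3, 5.5]
grip_width: 0.0549
time_s: 6.65
eef_pos: [0.5704, 0.2398, 0.299]
tool_rot: [-1.566, -0.016, -0.069]
force: [1.1, -0.0, 0.3]
grip_width: 0.0665
[0.57038207 0.23977347 0.298987  ] [-89.70142013  -0.94276255  -3.96296529]
body 5464 rect [569.7 241.8] [84.6 56.2] 86.0 mean [569.8 244.   25.1] axis 85.9
tray 30133 rect [614.9 227.7] [163. 485.] 72.1 mean [563.  247.7   9.1] axis -4.6
```

```bash
python3 - <<'E'
from h import *
d=np.load('/tmp/w4.npz');P=d['P'];H=P[...,2];g=cv2.cvtColor(d['img'],cv2.COLOR_RGB2GRAY)
r=box(P,0,512,0,384)&(abs(P[...,0]-.57)<.12)&(abs(P[...,1]-.24)<.075)&(H>.006)&(H<.0125)
rep('tray',P,r)
rep('bar',P,r&(g<60)&(P[...,0]>.61)&(P[...,0]<.66)&(abs(P[...,1]-.237)<.052))
rep('disc',P,r&(g<60)&(P[...,0]>.47)&(P[...,0]<.525)&(abs(P[...,1]-.247)<.03))
E
```

```text
tray 28900 rect [570.6 241.3] [121.2 201.1] 85.6 mean [570.3 247.    9. ] axis -4.3
bar 2266 rect [636.4 236.8] [90.4 18.4] 85.5 mean [636.5 238.8   9.1] axis 85.7
disc 2165 rect [498.6 244.4] [57.4 47. ] 85.5 mean [500.8 247.4   9. ] axis 128.2
```

View pics/w4.png

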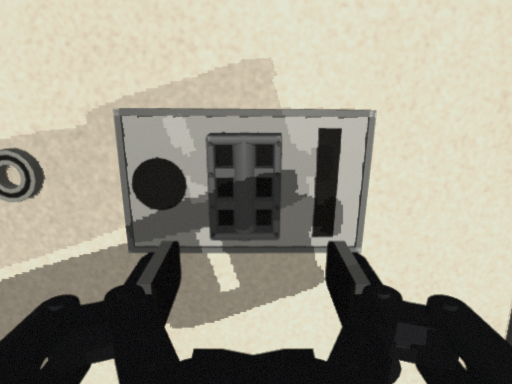

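The body sits on its outline to within about 1 mm. Next is the long spindle.

```bash
python3 -m jog '[[[-15,-39,5,2.5],[-15,-39,5,2.5],[-15,-39,0,2.5],[-15,-39,0,2.5],[-15,-39,0,2.5],[-15,-39,0,2.5],[-15,-39,0,2.5],[-15,-39,0,2.5],[0,0,0,0],[0,0,0,0],[0,0,0,0]]]' 0.5
python3 - <<'E'
from h import *
s=snap('wrist'); print(s['o']['eef_pos'],np.degrees(s['o']['tool_rot'])); P=cloud(s);H=P[...,2]; save(s,'w5.png'); np.savez('/tmp/w5.npz',P=P,img=s['img'])
r=(abs(P[...,0]-.45)<.06)&(abs(P[...,1]+.072)<.06)&(H<.025)
rep('lsp>5',P,r&(H>.005));rep('lsp>15.5',P,r&(H>.0155))
E
```

```text
time_s: 7.8
eef_pos: [0.4476, -0.0725, 0.2984]
tool_rot: [-1.57, 0.0, 0.28]
force: [0.5, 0.4, 0.7]
grip_width: 0.0428
[ 0.44761235 -0.07250298  0.29844485] [-8.99574595e+01  2.09327060e-02  1.60383579e+01]
lsp>5 1877 rect [448.  -72.3] [18.  92.2] 21.3 mean [447.2 -70.1  15. ] axis 111.2
lsp>15.5 693 rect [447.9 -71.9] [18.  90.8] 21.3 mean [448.  -72.2  17.6] axis 111.2
```

View pics/w5.png

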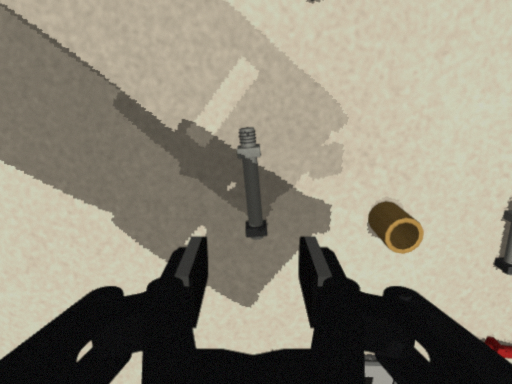

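The long spindle is centred at (252,180) px with its collars visible at both ends, and the grasp area is clear.

```bash
python3 -m jog '[[[0.4,0.2,-30,5.3],[0,0,-45,0],[0,0,-35,0],[0,0,-11.5,0],[0,0,0,0],[0,0,0,0]]]'; python3 -m jog '[[[0,0,0,0],[0,0,0,0],[0,0,0,0],[0,0,0,0],[0,0,0,0],[0,0,0,0]]]' 0 50;  python3 -m jog '[[[0,0,10,0],[0,0,30,0],[0,0,30,0],[0,0,30,0],[0,0,0,0]]]'
```

```text
time_s: 8.45
eef_pos: [0.449, -0.0726, 0.1784]
tool_rot: [-1.572, -0.001, 0.373]
force: [0.2, 0.0, -0.7]
grip_width: 0.0425
time_s: 9.05
eef_pos: [0.4489, -0.0732, 0.179]
tool_rot: [-1.573, -0.002, 0.372]
force: [-1.3, 0.7, 6.6]
grip_width: 0.0096
time_s: 9.55
eef_pos: [0.4495, -0.0734, 0.2823]
tool_rot: [-1.578, -0.008, 0.372]
force: [0.1, -0.6, -1.2]
grip_width: 0.0095
```

```bash
python3 -m jog '[[[18.7,30.9,2,-2.55],[18.7,30.9,2,-2.55],[18.7,30.9,2,-2.55],[18.7,30.9,2,-2.55],[18.7,30.9,0,-2.55],[18.7,30.9,0,-2.55],[18.7,30.9,0,-2.55],[18.7,30.9,0,-2.55],[18.7,30.9,-10,-2.55],[18.7,30.9,-20,-2.55],[0,0,-20,0],[0,0,-20,0],[0,0,-6,0],[0,0,0,0],[0,0,0,0]]]'
cat >> h.py <<'E'
def tray_frame(P,c,yaw):
    a=np.radians(yaw); return (P[...,:2]-np.array(c))@np.array([[np.cos(a),-np.sin(a)],[np.sin(a),np.cos(a)]])*1000
E
python3 - <<'E'
from h import *
s=snap('wrist'); print(s['o']['eef_pos'],np.degrees(s['o']['tool_rot'])); P=cloud(s);H=P[...,2]; save(s,'w6.png'); np.savez('/tmp/w6.npz',P=P,img=s['img'])
Q=tray_frame(P,(.5707,.2414),-4.2)
m=(abs(Q[...,0]-66)<16)&(abs(Q[...,1])<60)&(H>.014)&(H<.06)&(Q[...,1]>12)
print('z',np.nanpercentile(H[m],[1,50,99]),'x',np.nanpercentile(Q[m][:,0],[.5,99.5]),'y',np.nanpercentile(Q[m][:,1],[.5,99.5]))
for a,b in((12,20),(20,34),(34,50)):
    k=m&(Q[...,1]>a)&(Q[...,1]<b);print(a,np.nanpercentile(Q[k][:,0],[1,50,99]))
t=(H>.006)&(H<.0125)&(abs(Q[...,0])<112)&(abs(Q[...,1])<66); print('tray',np.nanpercentile(Q[t],[.3,99.7],axis=0))
E
```

```text
time_s: 11.05
eef_pos: [0.6352, 0.2359, 0.2098]
tool_rot: [-1.571, -0.001, -0.073]
force: [-0.3, 1.4, -1.1]
grip_width: 0.0096
[0.63521047 0.23591734 0.20980012] [-8.99858075e+01 -3.90113417e-02 -4.19914986e+00]
z [0.03629003 0.04580062 0.05021661] x [57.66219763 75.06056523] y [12.33612498 47.50125555]
12 [60.59524571 65.96776457 71.79995389]
20 [57.65141641 66.38815402 75.07295721]
34 [60.02932786 66.39242387 72.3257299 ]
tray [[-86.36788174 -58.42243837]
 [ 99.43405841  60.32557142]]
```

View pics/w6.png

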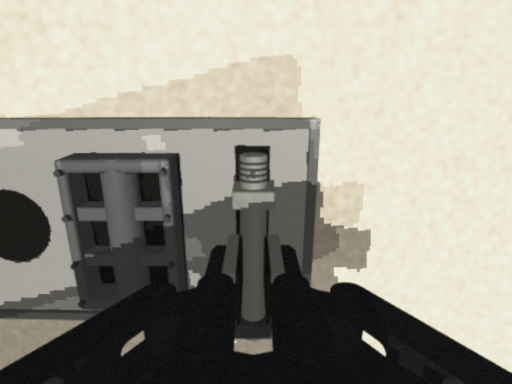

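```bash
python3 -m jog '[[[0,-1.1,-10,0],[0,0,-9,0],[0,0,-2.5,0],[0,0,-0.8,0],[0,0,0,0],[0,0,0,0]]]'; python3 -m jog '[[[0,0,0,0],[0,0,0,0],[0,0,0,0],[0,0,2,0],[0,0,15,0],[0,0,40,0],[0,0,50,0],[0,0,0,0],[0,0,0,0]]]' 0.3
python3 - <<'E'
from h import *
s=snap('wrist'); print(s['o']['eef_pos'],np.degrees(s['o']['tool_rot'])); P=cloud(s);H=P[...,2]; save(s,'w7.png'); np.savez('/tmp/w7.npz',P=P,img=s['img'])
Q=tray_frame(P,(.5707,.2414),-4.2)
t=(H>.006)&(H<.0125)&(abs(Q[...,0])<112)&(abs(Q[...,1])<66);rep('tray',P,t)
rep('lsp',P,(abs(Q[...,0]-66)<20)&(abs(Q[...,1])<55)&(H>.015)&(H<.035))
rep('body',P,(abs(Q[...,0])<40)&(abs(Q[...,1])<55)&(H>.02)&(H<.035))
k=t&(cv2.cvtColor(s['img'],cv2.COLOR_RGB2GRAY)<60)&(abs(Q[...,0]+70)<25)&(abs(Q[...,1])<28); rep('disc',P,k)
E
```

```text
time_s: 11.7
eef_pos: [0.6351, 0.235, 0.1872]
tool_rot: [-1.571, -0.0, -0.073]
force: [-1.5, -1.3, 2.1]
grip_width: 0.0093
time_s: 12.6
eef_pos: [0.6358, 0.2353, 0.2981]
tool_rot: [-1.569, -0.006, -0.073]
force: [-0.3, 0.5, -0.3]
grip_width: 0.0256
[0.63576045 0.23528465 0.29808466] [-89.89201926  -0.36605258  -4.16803084]
tray 26560 rect [570.2 241.6] [120.8 200.6] 85.3 mean [565.9 248.3   8.9] axis -2.8
lsp 2005 rect [636.7 237. ] [92.4 17.2] 85.6 mean [636.9 239.7  22.9] axis 85.6
body 5555 rect [570.  242.3] [84.1 55.8] 86.3 mean [570.4 244.4  25. ] axis 85.9
disc 2158 rect [499.5 247.1] [53.8 47.1] 85.8 mean [500.6 247.6   8.9] axis -2.6
```

Long spindle placed within 0.5 mm. Next is the wide bearing, with the jaws along the tray's y so the fingers stay clear of the body.

```bash
python3 -m jog '[[[-23,2.4,0,8.2],[-23,2.4,0,8.2],[-23,2.4,0,8.2],[-23,2.4,0,8.2],[-23,2.4,0,8.2],[-23,2.4,0,8.2],[-23,2.4,0,8.2],[-23,2.4,0,8.2],[-23,2.4,0,8.2],[-23,2.4,0,8.2],[-23,2.4,0,8.2],[0,0,0,0],[0,0,0,0],[0,0,0,0]]]' 0.78
python3 - <<'E'
from h import *
s=snap('wrist'); print(s['o']['eef_pos'],np.degrees(s['o']['tool_rot'])); P=cloud(s);H=P[...,2]; save(s,'w8.png'); np.savez('/tmp/w8.npz',P=P,img=s['img'])
r=(abs(P[...,0]-.385)<.045)&(abs(P[...,1]-.262)<.045)&(H<.025)
rep('wb>5',P,r&(H>.005));rep('wb>10',P,r&(H>.010))
E
```

```text
time_s: 14.05
eef_pos: [0.3827, 0.2614, 0.2937]
tool_rot: [-1.571, 0.0, 1.5]
force: [-0.1, -0.8, -0.1]
grip_width: 0.0666
[0.38268374 0.26136176 0.29371293] [-9.00007347e+01  1.02451226e-02  8.59162454e+01]
wb>5 1949 rect [381.7 262.8] [42.6 42.8] 88.6 mean [380.8 263.   12. ] axis -4.3
wb>10 1828 rect [381.7 262.8] [42.6 42.8] 88.7 mean [381.2 263.1  12.3] axis -6.9
```

View pics/w8.png

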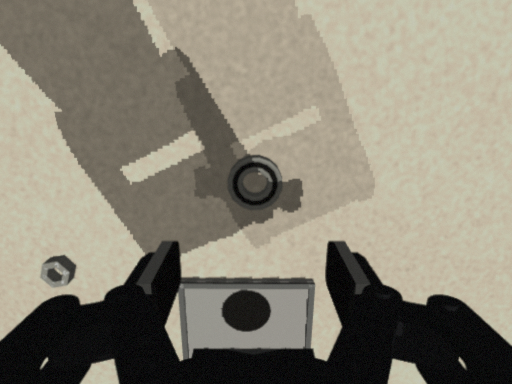

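The bearing is at (255,181), clear all round, and the tray disc is at (246,310).

```bash
python3 -m jog '[[[-1,1.4,-30,0],[0,0,-45,0],[0,0,-30,0],[0,0,-10,0],[0,0,0,0],[0,0,0,0]]]'; python3 -m jog '[[[0,0,0,0],[0,0,0,0],[0,0,0,0],[0,0,0,0],[0,0,0,0],[0,0,0,0]]]' 0 40;  python3 -m jog '[[[0,0,10,0],[0,0,30,0],[0,0,30,0],[0,0,0,0]]]'
```

```text
time_s: 14.7
eef_pos: [0.3822, 0.2631, 0.1801]
tool_rot: [-1.573, -0.001, 1.501]
force: [0.3, -0.1, 0.4]
grip_width: 0.0669
time_s: 15.3
eef_pos: [0.3821, 0.2633, 0.1813]
tool_rot: [-1.574, -0.001, 1.502]
force: [-2.1, -1.1, 5.7]
grip_width: 0.0403
time_s: 15.7
eef_pos: [0.3827, 0.2637, 0.2542]
tool_rot: [-1.58, -0.005, 1.502]
force: [1.1, -0.1, -0.8]
grip_width: 0.0406
```

```bash
python3 -m jog '[[[30,-4.2,0,0],[30,-4.2,0,0],[30,-4.2,-3,0],[28.6,-4.1,-15,0],[0,0,-20,0],[0,0,-15,0],[0,0,0,0],[0,0,0,0]]]'
python3 - <<'E'
from h import *
s=snap('wrist'); print(s['o']['eef_pos'],np.degrees(s['o']['tool_rot'])); P=cloud(s);H=P[...,2]; save(s,'w9.png'); np.savez('/tmp/w9.npz',P=P,img=s['img'])
r=(np.hypot(P[...,0]-.501,P[...,1]-.2465)<.03)&(H<.045)&(H>.022)
rep('held',P,r); print(np.nanpercentile(H[r],[1,50,99]))
E
```

```text
time_s: 16.5
eef_pos: [0.4988, 0.2462, 0.1954]
tool_rot: [-1.569, 0.001, 1.502]
force: [0.6, 0.2, -1.0]
grip_width: 0.0403
[0.49883863 0.24622716 0.195414  ] [-8.99051052e+01  3.12859084e-02  8.60508475e+01]
held 6253 rect [496.6 244.9] [51.9 43.6] 58.9 mean [495.8 246.6  27.9] axis 86.1
[0.02276263 0.02629718 0.04408562]
```

View pics/w9.png

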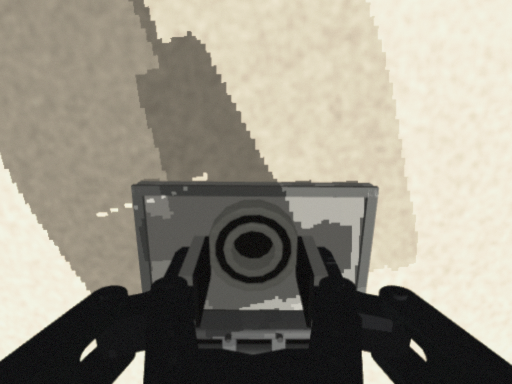

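```bash
python3 - <<'E'
from h import *
d=np.load('/tmp/w9.npz');P=d['P'];H=P[...,2];g=cv2.cvtColor(d['img'],cv2.COLOR_RGB2GRAY)
m=box(P,205,300,200,290)&(H>.0235)&(H<.0285)
q=P[m][:,:2]; c=np.array([.4985,.2465])
from scipy.optimize import least_squares
# bore inner edge + outer edge by angular bins
for it in range(4):
    v=q-c; a=np.arctan2(v[:,1],v[:,0]);rr=np.hypot(*v.T)
    b=(a*18/np.pi).astype(int); e=np.array([q[b==k][rr[b==k].argmin()] for k in np.unique(b)])
    f=least_squares(lambda p:np.hypot(e[:,0]-p[0],e[:,1]-p[1])-p[2],[*c,.01],loss='soft_l1',f_scale=.001); c=f.x[:2]
print('bore',f.x*1000)
mm=m&(P[...,0]<c[0]) # far (robot-side) outer edge is unoccluded
v=P[m][:,:2]-c; s=(np.abs(v[:,1])<.015)
print('x extent',P[m][s][:,0].min()*1000,P[m][s][:,0].max()*1000, np.nanpercentile(H[m],[5,50,95]))
E
```

```text
bore [497.23384767 246.46943867   9.6908154 ]
x extent 475.6728072697983 518.812159812695 [0.02472729 0.0261243  0.02723444]
```

```bash
python3 -m jog '[[[3.2,0.5,0,0],[0,0,-4,0],[0,0,-1.7,0],[0,0,-0.5,0],[0,0,0,0],[0,0,0,0]]]'; python3 -m jog '[[[0,0,0,0],[0,0,0,0],[0,0,0,0],[0,0,2,0],[0,0,15,0],[0,0,40,0],[0,0,50,0],[0,0,0,0],[0,0,0,0]]]' 0.7
python3 - <<'E'
from h import *
s=snap('wrist'); print(s['o']['eef_pos'],np.degrees(s['o']['tool_rot'])); P=cloud(s);H=P[...,2]; save(s,'w10.png'); np.savez('/tmp/w10.npz',P=P,img=s['img'])
Q=tray_frame(P,(.5707,.2414),-4.2)
k=(H>.0155)&(H<.024)&(abs(Q[...,0]+70)<28)&(abs(Q[...,1])<28); rep('wb',P,k)
t=(H>.006)&(H<.0125)&(abs(Q[...,0])<112)&(abs(Q[...,1])<66);rep('tray',P,t)
print('tray ext',np.nanpercentile(Q[t],[.2,99.8],axis=0))
E
```

```text
time_s: 17.15
eef_pos: [0.5028, 0.2466, 0.1897]
tool_rot: [-1.571, 0.0, 1.501]
force: [0.1, -0.5, -0.6]
grip_width: 0.0399
time_s: 18.05
eef_pos: [0.5034, 0.2469, 0.3]
tool_rot: [-1.576, -0.002, 1.502]
force: [0.1, -0.6, -0.0]
grip_width: 0.0594
[0.50338966 0.2468853  0.29999856] [-90.30980366  -0.11041089  86.03364791]
wb 1946 rect [501.9 246.8] [43.  43.2] 21.2 mean [501.2 247.   20.1] axis -6.7
tray 19017 rect [570.5 241.6] [120.6 200. ] 85.7 mean [554.2 243.2   9.2] axis -4.2
tray ext [[-99.93263733 -59.55012166]
 [ 98.71718382  60.1117836 ]]
```

View pics/w10.png

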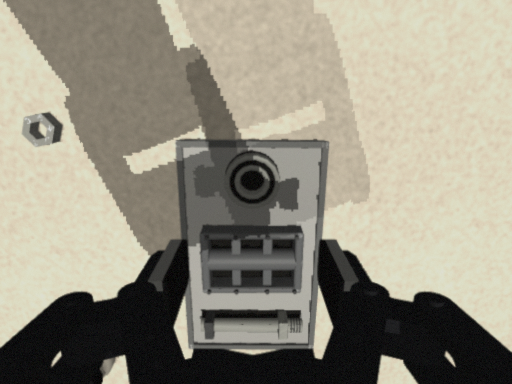

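Wide bearing placed within about 1 mm. The long kit is done; next is the short spindle.

```bash
python3 -m jog '[[[17.8,-29.9,0,-6.8],[17.8,-29.9,0,-6.8],[17.8,-29.9,0,-6.8],[17.8,-29.9,0,-6.8],[17.8,-29.9,0,-6.8],[17.8,-29.9,0,-6.8],[17.8,-29.9,0,-6.8],[17.8,-29.9,0,-6.8],[17.8,-29.9,0,-6.8],[17.8,-29.9,0,-6.8],[0,0,0,0],[0,0,0,0],[0,0,0,0]]]' 0.5
python3 - <<'E'
from h import *
s=snap('wrist'); print(s['o']['eef_pos'],np.degrees(s['o']['tool_rot'])); P=cloud(s);H=P[...,2]; save(s,'w11.png'); np.savez('/tmp/w11.npz',P=P,img=s['img'])
r=(abs(P[...,0]-.681)<.045)&(abs(P[...,1]+.052)<.045)&(H<.025)
rep('ssp>5',P,r&(H>.005));rep('collars>16.5',P,r&(H>.0165))
E
```

```text
time_s: 19.4
eef_pos: [0.6801, -0.0515, 0.2951]
tool_rot: [-1.569, 0.003, 0.316]
force: [0.2, -0.4, -1.0]
grip_width: 0.0425
[ 0.68006072 -0.05151248  0.2951206 ] [-89.88833796   0.1519838   18.09871401]
ssp>5 1472 rect [681.4 -54.3] [17.5 68.8] 18.6 mean [680.9 -52.6  15.2] axis 108.6
collars>16.5 458 rect [681.  -53.1] [16.9 65. ] 18.5 mean [682.3 -56.9  18.3] axis 108.5
```

View pics/w11.png

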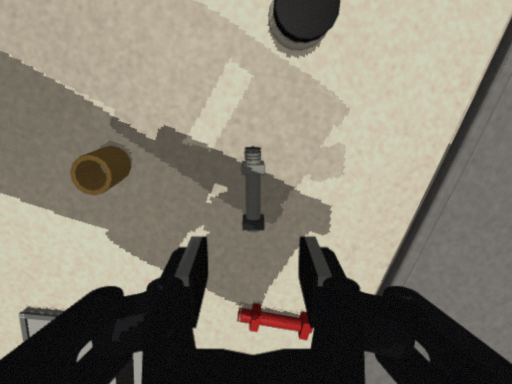

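The short spindle is at (253,188) with its threaded end up. The red look-alike at (276,321) is well clear.

```bash
python3 -m jog '[[[2,-4.6,-30,0.4],[0,0,-45,0],[0,0,-31,0],[0,0,-10.5,0],[0,0,0,0],[0,0,0,0]]]'; python3 -m jog '[[[0,0,0,0],[0,0,0,0],[0,0,0,0],[0,0,0,0],[0,0,0,0],[0,0,0,0]]]' 0 50;  python3 -m jog '[[[0,0,10,0],[0,0,30,0],[0,0,40,0],[0,0,30,0],[0,0,0,0]]]'
```

```text
time_s: 20.05
eef_pos: [0.6836, -0.0565, 0.1821]
tool_rot: [-1.572, -0.002, 0.323]
force: [0.0, 0.3, 0.1]
grip_width: 0.0423
time_s: 20.65
eef_pos: [0.6838, -0.0571, 0.1829]
tool_rot: [-1.572, -0.003, 0.322]
force: [-1.7, 0.7, 6.0]
grip_width: 0.0089
time_s: 21.15
eef_pos: [0.6845, -0.0573, 0.2975]
tool_rot: [-1.577, -0.01, 0.322]
force: [0.6, -0.4, 0.8]
grip_width: 0.0088
```

```bash
python3 -m jog '[[[-9.6,-30.2,0,-0.8],[-9.6,-30.2,0,-0.8],[-9.6,-30.2,0,-0.8],[-9.6,-30.2,0,-0.8],[-9.6,-30.2,0,-0.8],[-9.6,-30.2,-10,-0.8],[-9.6,-30.2,-20,-0.6],[0,0,-20,0],[0,0,-20,0],[0,0,0,0],[0,0,0,0]]]'
python3 - <<'E'
from h import *
s=snap('wrist'); print(s['o']['eef_pos'],np.degrees(s['o']['tool_rot'])); P=cloud(s);H=P[...,2]; save(s,'w12.png'); np.savez('/tmp/w12.npz',P=P,img=s['img'])
g=cv2.cvtColor(s['img'],cv2.COLOR_RGB2GRAY)
Q=tray_frame(P,(.5868,-.2725),13)
t=(H>.006)&(H<.0125)&(abs(Q[...,0])<75)&(abs(Q[...,1])<63);rep('tray',P,t); print(np.nanpercentile(Q[t],[.2,99.8],axis=0))
rep('disc',P,t&(g<60)&(np.hypot(Q[...,0]+32,Q[...,1])<22)); rep('bar',P,t&(g<60)&(abs(Q[...,0]-30)<14)&(abs(Q[...,1])<38))
m=(abs(Q[...,0]-30)<16)&(abs(Q[...,1])<48)&(H>.03)&(H<.08)&(Q[...,1]>10)
print('held z',np.nanpercentile(H[m],[1,50,99]),'x',np.nanpercentile(Q[m][:,0],[.5,50,99.5]),'y',np.nanpercentile(Q[m][:,1],[.5,99.5]))
E
```

```text
time_s: 22.25
eef_pos: [0.6152, -0.2681, 0.2191]
tool_rot: [-1.569, 0.002, 0.227]
force: [0.2, -0.1, -0.7]
grip_width: 0.0088
[ 0.61521905 -0.26808768  0.21910834] [-89.90247584   0.09872858  13.02694802]
tray 30860 rect [ 588.9 -271.8] [130.7 110.6] 13.4 mean [ 579.5 -260.5    9. ] axis 28.6
[[-62.46892206 -52.2451462 ]
 [ 66.88039442  54.96881259]]
disc 1905 rect [ 557.9 -279. ] [29.5 29.7] 20.3 mean [ 557.9 -278.8    9. ] axis 55.7
bar 469 rect [ 615.2 -254. ] [19.1 42.9] 13.5 mean [ 616.7 -243.8    9.1] axis 115.0
held z [0.04009543 0.05150169 0.05579857] x [20.91968267 29.55859638 38.60975951] y [10.22963703 36.49351615]
```

View pics/w12.png

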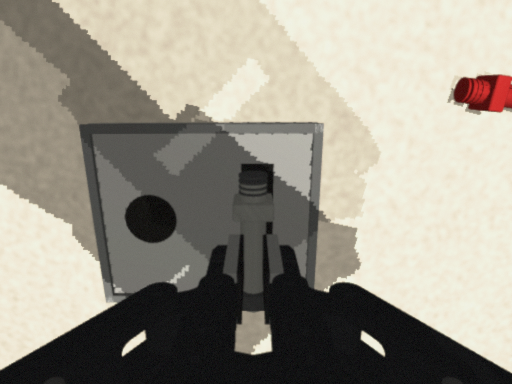

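The held spindle is over the bar (256,170), and the disc is at (150,218). A small correction is needed, then I'll lower it.

```bash
python3 -m jog '[[[3.4,-1.9,-10,0.4],[0,0,-12,0],[0,0,-4,0],[0,0,-1.2,0],[0,0,-0.6,0],[0,0,0,0],[0,0,0,0]]]'; python3 -m jog '[[[0,0,0,0],[0,0,0,0],[0,0,0,0],[0,0,2,0],[0,0,15,0],[0,0,40,0],[0,0,50,0],[0,0,0,0],[0,0,0,0]]]' 0.3
python3 - <<'E'
from h import *
s=snap('wrist'); print(s['o']['eef_pos'],np.degrees(s['o']['tool_rot'])); P=cloud(s);H=P[...,2]; save(s,'w13.png'); np.savez('/tmp/w13.npz',P=P,img=s['img'])
g=cv2.cvtColor(s['img'],cv2.COLOR_RGB2GRAY)
Q=tray_frame(P,(.5889,-.2718),13.4)
t=(H>.006)&(H<.0125)&(abs(Q[...,0])<72)&(abs(Q[...,1])<61);rep('tray',P,t)
rep('disc',P,t&(g<60)&(np.hypot(Q[...,0]+32,Q[...,1])<22))
rep('ssp',P,(abs(Q[...,0]-30)<20)&(abs(Q[...,1])<45)&(H>.015)&(H<.035))
E
```

```text
time_s: 23.0
eef_pos: [0.6192, -0.2703, 0.1929]
tool_rot: [-1.571, -0.001, 0.234]
force: [0.8, 0.0, -0.9]
grip_width: 0.0087
time_s: 23.9
eef_pos: [0.6197, -0.2706, 0.3036]
tool_rot: [-1.575, -0.005, 0.234]
force: [-0.9, 0.8, -1.5]
grip_width: 0.0256
[ 0.61966118 -0.27060185  0.30360373] [-90.26791097  -0.263795    13.42953628]
tray 19239 rect [ 588.9 -272.2] [130.2 110.7] 13.0 mean [ 585.4 -269.3    9. ] axis 15.9
disc 1007 rect [ 558.3 -278.9] [29.8 29. ] 9.2 mean [ 558.1 -278.6    9. ] axis 48.0
ssp 1490 rect [ 619.9 -266.4] [17.5 68.9] 13.6 mean [ 619.2 -264.6   23.3] axis 103.4
```

```bash
python3 -m jog '[[[-0.5,0,0,0],[0,0,0,0],[0,0,0,0]]]'
python3 - <<'E'
from h import *
for n in('wrist','top'):
    s=snap(n); P=cloud(s);H=P[...,2]; print(n,s['o']['eef_pos'])
    g=cv2.cvtColor(s['img'],cv2.COLOR_RGB2GRAY)
    if n=='wrist': save(s,'w14.png')
    Q=tray_frame(P,(.5889,-.2718),13.4)
    t=(H>.006)&(H<.0125)&(abs(Q[...,0])<72)&(abs(Q[...,1])<61);rep('tray',P,t)
    m=(abs(Q[...,0]-30)<20)&(abs(Q[...,1])<45)&(H>.015)&(H<.035);rep('ssp',P,m)
    for a,b in((-32,-22),(-20,14),(16,24),(25,36)):
        k=m&(Q[...,1]>a)&(Q[...,1]<b)
        if k.sum()>5: print(a,b,np.round(np.percentile(Q[k][:,0],[2,50,98]),1))
    print('y',np.percentile(Q[m][:,1],[.5,99.5]))
E
```

```text
time_s: 24.25
eef_pos: [0.6182, -0.2701, 0.2978]
tool_rot: [-1.569, 0.002, 0.234]
force: [-0.5, -0.0, 0.4]
grip_width: 0.0255
wrist [ 0.61818493 -0.27009823  0.29784596]
tray 19596 rect [ 588.8 -272.2] [130.2 110.6] 13.1 mean [ 585.1 -268.9    9. ] axis 18.7
ssp 1559 rect [ 619.6 -266.3] [17.5 68.5] 13.2 mean [ 619.2 -264.8   23.3] axis 103.2
-32 -22 [22.4 31.  39.5]
-20 14 [25.5 30.9 37.2]
16 24 [22.7 30.9 39.8]
25 36 [24.9 30.9 37. ]
y [-35.31751015  32.3816233 ]
top [ 0.61829297 -0.27013072  0.29813765]
tray 1564 rect [ 586.7 -272. ] [128.4 110.6] 13.1 mean [ 597.9 -254.1    9.2] axis -22.7
ssp 220 rect [ 616.5 -266.3] [18.2 68.2] 13.1 mean [ 615.8 -265.9   23.3] axis 103.7
-32 -22 [19.3 27.6 36.6]
-20 14 [21.8 27.3 34.5]
16 24 [19.2 26.9 36. ]
25 36 [22.5 27.8 33.2]
y [-34.94662534  32.54344451]
```

View pics/w14.png

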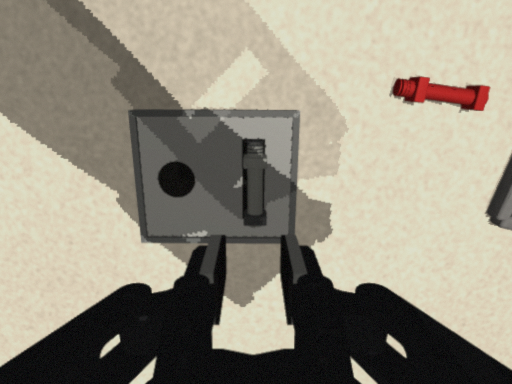

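Short spindle is within about 1 mm of its bar. Next is the sleeve, again with the jaws along the tray's y.

```bash
python3 -m jog '[[[-4.7,18.2,0,-8.2],[-4.7,18.2,0,-8.2],[-4.7,18.2,0,-8.2],[-4.7,18.2,0,-8.2],[-4.7,18.2,0,-8.2],[-4.7,18.2,0,-8.2],[-4.7,18.2,0,-8.2],[-4.7,18.2,0,-8.2],[-4.7,18.2,0,-8.2],[-4.7,18.2,0,-8.2],[-4.7,18.2,0,-8.2],[0,0,0,0],[0,0,0,0],[0,0,0,0]]]' 0.65
python3 - <<'E'
from h import *
s=snap('wrist'); print(s['o']['eef_pos'],np.degrees(s['o']['tool_rot'])); P=cloud(s);H=P[...,2]; save(s,'w15.png'); np.savez('/tmp/w15.npz',P=P,img=s['img'])
r=(np.hypot(P[...,0]-.566,P[...,1]+.07)<.035)
rep('slv',P,r&(H>.005)&(H<.05));rep('slv top',P,r&(H>.037)&(H<.045))
E
```

```text
time_s: 25.75
eef_pos: [0.5671, -0.0707, 0.2995]
tool_rot: [-1.571, -0.0, -1.339]
force: [-0.8, -0.6, 0.2]
grip_width: 0.0554
[ 0.56709272 -0.07072681  0.2995047 ] [-8.99831126e+01 -2.69164072e-02 -7.66936112e+01]
slv 1349 rect [567.2 -70.1] [29.4 29.1] 3.8 mean [567.7 -70.   30.3] axis 13.2
slv top 628 rect [567.2 -70.2] [29.2 29. ] 1.5 mean [567.4 -70.1  39.9] axis 13.9
```

```bash
python3 -m jog '[[[0,0.5,-30,0],[0,0,-40,0],[0,0,-32,0],[0,0,-10,0],[0,0,0,0],[0,0,0,0]]]'; python3 -m jog '[[[0,0,0,0],[0,0,0,0],[0,0,0,0],[0,0,0,0],[0,0,0,0]]]' 0 40;  python3 -m jog '[[[0,0,10,0],[0,0,30,0],[0,0,40,0],[0,0,0,0],[0,0,0,0]]]'
```

```text
time_s: 26.4
eef_pos: [0.5677, -0.0701, 0.1888]
tool_rot: [-1.569, -0.001, -1.34]
force: [-0.2, 0.1, 1.0]
grip_width: 0.0555
time_s: 26.9
eef_pos: [0.5679, -0.0699, 0.1897]
tool_rot: [-1.567, -0.002, -1.34]
force: [-0.1, -0.3, 6.2]
grip_width: 0.0286
time_s: 27.4
eef_pos: [0.5669, -0.0695, 0.2689]
tool_rot: [-1.569, -0.001, -1.34]
force: [-0.6, 0.6, -1.4]
grip_width: 0.0288
```

```bash
python3 -m jog '[[[-1.5,-34.9,0,0],[-1.5,-34.9,0,0],[-1.5,-34.9,0,0],[-1.5,-34.9,0,0],[-1.5,-34.9,0,0],[-1.5,-34.8,0,0],[0,0,-20,0],[0,0,-20,0],[0,0,-14,0],[0,0,0,0],[0,0,0,0]]]'
python3 - <<'E'
from h import *
s=snap('wrist'); print(s['o']['eef_pos'],np.degrees(s['o']['tool_rot'])); P=cloud(s);H=P[...,2]; save(s,'w16.png'); np.savez('/tmp/w16.npz',P=P,img=s['img'])
r=box(P,200,310,100,340)&(np.hypot(P[...,0]-.558,P[...,1]+.279)<.03)
print(np.nanpercentile(H[r&(H>.03)],[5,50,95]))
zt=s['o']['eef_pos'][2]-.1897+.04
rep('held top',P,r&(abs(H-zt)<.003))
Q=tray_frame(P,(.5889,-.272),13.2); t=(H>.006)&(H<.0125)&(abs(Q[...,0])<72)&(abs(Q[...,1])<61);rep('tray',P,t)
E
```

```text
time_s: 28.5
eef_pos: [0.5576, -0.2784, 0.2126]
tool_rot: [-1.572, 0.001, -1.339]
force: [-0.7, -1.1, -0.5]
grip_width: 0.0283
[ 0.5576486  -0.27839516  0.2125689 ] [-9.00712686e+01  8.26789769e-02 -7.67463194e+01]
[0.03629467 0.06213773 0.10766606]
held top 2287 rect [ 556.6 -279.8] [29.4 43.9] 14.6 mean [ 558.3 -278.1   62.6] axis 107.1
tray 38498 rect [ 588.7 -272. ] [130.5 110.7] 13.1 mean [ 601.8 -269.     9. ] axis 84.3
```

View pics/w16.png

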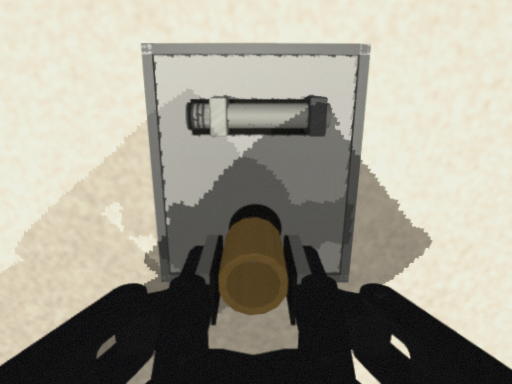

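The sleeve is held upright over its disc (255,215 px). Lowering it now.

```bash
python3 -m jog '[[[0.2,-0.6,-8,0],[0,0,-4,0],[0,0,-1.8,0],[0,0,-0.7,0],[0,0,-0.3,0],[0,0,0,0],[0,0,0,0]]]'; python3 -m jog '[[[0,0,0,0],[0,0,0,0],[0,0,0,0],[0,0,0,0],[0,0,10,0],[0,0,20,0],[0,0,50,0],[0,0,50,0],[0,0,50,0],[0,0,0,0],[0,0,0,0]]]' 0.6
python3 - <<'E'
from h import *
s=snap('wrist'); P=cloud(s);H=P[...,2]
Q=tray_frame(P,(.5888,-.272),13.2); 
rep('tray',P,(H>.006)&(H<.0125)&(abs(Q[...,0])<72)&(abs(Q[...,1])<61))
rep('slv',P,(np.hypot(Q[...,0]+32,Q[...,1])<30)&(H>.044)&(H<.052))
rep('ssp',P,(abs(Q[...,0]-30)<20)&(abs(Q[...,1])<45)&(H>.015)&(H<.035))
s=snap('top'); P=cloud(s);H=P[...,2]
Q=tray_frame(P,(.5707,.2414),-4.2)
for n,x in(('wb',-70),('body',0),('lsp',66)): rep(n,P,(abs(Q[...,0]-x)<31)&(abs(Q[...,1])<52)&(H>.015)&(H<.04)) 
rep('tray',P,(H>.006)&(H<.0125)&(abs(Q[...,0])<112)&(abs(Q[...,1])<66))
for n,x,y in(('nut',450,83.5),('nb',373,-229),('jar',672,70),('red',737,-167)): rep(n,P,(np.hypot(P[...,0]-x/1000,P[...,1]-y/1000)<.045)&(H>.005))
cv2.imwrite('pics/top1.png',s['img'][...,::-1])
E
```

```text
time_s: 29.25
eef_pos: [0.5581, -0.2795, 0.1989]
tool_rot: [-1.571, -0.0, -1.34]
force: [0.2, -0.6, -1.5]
grip_width: 0.0285
time_s: 30.35
eef_pos: [0.5582, -0.2795, 0.3818]
tool_rot: [-1.567, -0.004, -1.34]
force: [-0.2, 0.9, -0.5]
grip_width: 0.051
tray 11871 rect [ 589.1 -271.4] [130.3 110.4] 13.0 mean [ 592.2 -270.7    9. ] axis 12.1
slv 376 rect [ 556.9 -279.4] [28.8 28.7] 26.1 mean [ 557.1 -279.5   48. ] axis 18.2
ssp 1015 rect [ 619.9 -265.6] [17.7 68.3] 13.2 mean [ 620.2 -266.4   23.4] axis 103.6
wb 299 rect [490.6 253.4] [43.3 69.7] 53.4 mean [500.6 245.6  20.6] axis 87.7
body 829 rect [567.6 240.4] [85.4 55.9] 85.6 mean [567.7 239.7  24.8] axis 85.0
lsp 279 rect [645.5 232.9] [96.  40.5] 85.6 mean [633.9 233.9  23.2] axis 85.7
tray 3447 rect [569.1 240. ] [123.8 199.2] 85.4 mean [567.1 239.    9.4] axis -4.7
nut 102 rect [452.4  85.1] [72.5 32.3] 80.6 mean [450.   83.5  12.5] axis 95.9
nb 120 rect [ 372.2 -229.8] [23.8 24. ] 1.7 mean [ 372.3 -229.3   12. ] axis 51.2
jar 397 rect [668.7  75.9] [41.1 41. ] 53.8 mean [665.8  75.1  38.3] axis 29.6
red 207 rect [ 737.5 -167.7] [53.4 62.1] 56.1 mean [ 735.7 -166.4   15. ] axis 6.9
```

View pics/top1.png

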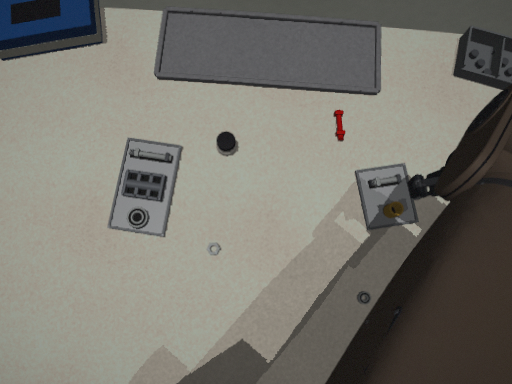

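All five parts are on their outlines, the sleeve is upright (393,209), and the spares have not moved. Handing in.

```bash
python3 -c "
from plant import *
print(close_job())"
```

```text
the job is handed in; nothing more can be done
None
```

Both pedal kits are made up and the job is handed in, at about 30 s of the 112 s allowed. I placed the pedal body, long spindle and wide bearing in the long tray. The short spindle and the sleeve, standing upright, went in the short tray.

My last checks compared each part with its tray in the camera images:

| Part | Offset from its outline |
|---|---|
| Pedal body | about 1 mm |
| Long spindle | about 0.5 mm |
| Wide bearing | about 1 mm |
| Short spindle | 1–1.5 mm across, the largest error |
| Sleeve | about 1 mm; top at 48 mm, as it should be when upright on the tray floor |

- **Alignment:** the body and the two spindles are turned within about 0.5° of their trays.
- **Left alone:** the nut, narrow bearing, jar and red look-alike measured the same in the top camera as at the start, within its noise.
- **Disagreement:** the top camera put the short spindle and its tray 2–3 mm nearer the robot in x than the wrist camera did. Both shifted together, so the offsets above, measured part to tray, are not affected.
- **Forces:** the highest force reading I saw was about 7 N, when closing the gripper. No call was refused and no check failed.

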